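Clamp the engine barrel and scrub its bore

ROBOT

A 7-joint arm with a two-finger parallel gripper is mounted at the origin on a cart in front of the work surface, level with it; the furniture and walls round the work are solid. World frame = base frame: x ahead of the robot, y to its left, z up, the work surface at z = 0. Lengths are in m, angles in rad, forces in N, time in s.
With the tool pointing down it reaches from about 0.425 to 0.925 m from the base axis. Payload 6.8 kg.
Tool frame: the origin (TCP) lies between the finger pads; the fingertips stand 11 mm ahead of it and the grasp point (between the pads) lies 8 mm behind it; z points along the fingers, y is the line along which they close (so a half turn about z gives the same grasp; the last joint's range is limited). The gripper opens to 85 mm and grips with 20 to 120 N. Pads are 22 mm wide; open, the fingers measure 114 mm over their backs; the gripper's body (76 mm by 85 mm) begins 54 mm behind the grasp point. The pads swing forward as they close: fully open they stand 13 mm farther back than shut.
Start: joints at [1.159, 0.477, 0.022, 1.555, -0.011, 1.109, -0.083], TCP at [0.202, -0.644, 0.242] pointing down, gripper open.
Joint ranges: [-2.96, 2.96], [-0.34, 2.1], [-1.41, 1.46], [0.24, 2.44], [-1.37, 4.51], [0.17, 1.92], [-2.96, 2.96]. Speed limits (rad/s): [2.39, 2.39, 3.14, 3.14, 3.14, 3.14, 3.14].

INTERFACE

Orientations are given as a unit quaternion [w, x, y, z].
In Python, from cell import env, eyes, kin gives the robot as it stands (env), with the cameras (eyes) and the kinematics (kin). Calls block until the motion is done:
- env.reach(position, orientation): joint-space move of the TCP to a pose.
- env.movel(position, velocity=0.15, rot=None, stop_force=None): straight line of the TCP; rot=None keeps the orientation; velocity is the mean speed in m/s. With stop_force (N) it stops when the force on the tool has changed by that much, and returns True; else False.
- env.goto_joints(angles): joint-space move.
- env.grip(opening, f_grip=None): finger opening in m; f_grip is the grip in N (None keeps the last); returns when the fingers have stopped.
- env.dwell(seconds).
- kin.inverse_kinematics(position, orientation): joint angles nearest the present ones, or None.
- eyes.camera(name): name is "scene" or "side" or "wrist"; returns the picture (384x512x3 uint8, blue, green, red); there is no depth.
- eyes.calibration(name): a dict with "fx", "fy", "cx", "cy" (pixels), "k1" (the pictures are not rectified: a ray, as slopes to the right and down, at radius r is drawn at 1 + k1 r^2 times it, then the intrinsics apply), "rvec" (rotation vector, rad) and "tvec" (3), from world to camera coordinates, as OpenCV has them. Camera axes: x right, y down, z forward; pixel columns grow to the right and rows downward; lengths in m; the calibration is good to about 2 mm. A picture is of the moment at which its call begins: read the wrist's pose just before it. calibration takes no time and is no camera call; for the wrist camera it gives the pose at the moment of the call.
A pose or a line that the arm cannot do raises env.PlanningError and nothing moves.
- env.job_done(): hands the job in; it is judged then, once.
Readings, each from a call of its own:
- env.get_time(): time.
- env.get_qpos(): joint angles.
- env.get_joint_velocities(): joint speeds.
- env.get_joint_torque(): joint torques, N m.
- env.get_tcp_pos(): TCP position.
- env.get_orientation(): TCP orientation.
- env.get_force(): force on the tool from outside, world axes, zero at the start.
- env.get_torque(): the same for the moment, N m.
- env.get_opening(): finger opening in m.
- env.get_gripper_force(): force on a finger pad.
Only numpy, scipy, OpenCV 4.12 (cv2) and the standard library are available. Lean on these libraries where they do the work, as an engineer would, in place of code of your own. Each camera call takes 0.05 s, during which the arm holds its last target. There are 200 camera calls.

TASK

Lock the tilted engine barrel in its stand: turn the black clamp knob clockwise until it clicks over and stays. Then take the bore brush from its holder and, keeping hold of it, scrub the barrel with three full strokes, each time pushing it right down to the bottom of the bore and drawing it up until the top of the bristles is level with the mouth. Stand the brush back in its holder and let go, leaving the spray can, oil can, bolt jar and piston standing where they are.

Things in the scene. Friction and masses are not known exactly. Their poses are not given: they have to be found in the camera images.
- stand: Fixed stand on the worktop, grey base plate 200 x 220 x 12 mm (its x -100 to 100, y -140 to 80 mm). Origin at worktop level, z up. Carries the barrel, leaning to the stand's -x; beside it at -y, parallel to it and 105 mm from its axis, a 22 mm steel column with the clamp knob on top; at +y a 16 mm stop post, lower than the barrel's mouth.
- barrel: Rusty finned engine cylinder barrel, 112 mm across the fins, 168 mm long, fixed in the stand with its axis 0.45 rad (26 degrees) from vertical. Origin at the centre of its lower end; z runs up along the bore to the open mouth. The bore looks 56 mm wide but its free passage is a circle of 41 mm; walls solid. The bore is plugged up to 20 mm from the lower end.
- bore_mouth (a point): Centre of the barrel's open upper end; z points out of the bore along its axis (168 mm from the barrel's origin).
- bore_floor (a point): Centre of the top of the plug that closes the bore, 148 mm below the mouth along the axis; z up the bore.
- clamp_knob (a joint): Angle of the black clamp knob, rad, 0 to 1.35. Starts at 0 and grows clockwise as seen from above the knob. A sprung detent resists with up to about 0.25 N m until 0.65, then the knob snaps on to its stop at 1.35 and stays (clamped); let go earlier, it springs back to 0. A small rubber pad moves to the barrel as it turns.
- knob_grip (a point): Middle of the knob's bar grip: 52 mm long along the point's x, 14 mm thick along y; its top is 14 mm above this point and a round 36 mm skirt (48 mm housing below) starts 13 mm below it (along z). Turns with the knob. z is the knob's axis, parallel to the bore, pointing up and out. This point lies 12 mm beyond the plane of the barrel's mouth.
- brush: Bore brush, 210 mm long, 80 to 170 g, loose, standing upright in the holder. Origin at the centre of the tip (flat, lower end), z along the brush to the handle's end. From the tip: brass-coloured bristle head 0 to 70 mm (looks 44 mm wide; its solid core is 32 mm wide and the bristles give way freely), steel stem 8 mm thick to 120 mm, round red handle 22 mm thick from 120 to 210 mm.
- holder: Fixed upright aluminium tube that holds the brush: outside 55 mm, inside 49 mm wide, top rim 82 mm above the worktop, on a dark round foot 88 mm wide. Origin on the worktop at its axis, z up. The spray can and the oil can stand close by to its left and right (along about its y).
- holder_floor (a point): Centre of the holder's inner floor, 12 mm above the worktop, where the tip of the brush rests.
- aerosol: Bystander: spray can, 53 mm wide, 186 mm tall, orange cap, loose. Origin under its centre.
- oil_can: Bystander: small oil can with a thin upright spout, 69 x 84 mm, 179 mm tall, loose. Origin under its centre.
- bolt_jar: Bystander: clear jar of bolts with a red lid, 62 mm wide, 90 mm tall, loose, beside the stand. Origin under its centre.
- piston: Bystander: aluminium piston, crown up, 68 mm wide, 59 mm tall, loose, beside the stand. Origin under its centre.

How it is judged:
On the way, in this order (a step that is already met when the one before it is completed fails the run):
1. the clamp knob has been turned clockwise past its click (beyond 1.0 rad) (value of joint clamp_knob above 1 rad), for 0.2 s.
2. first stroke down: the gripper holds the brush and its tip is within 20 mm of the centre of the bore floor (distance between brush and bore_floor below 0.02 m and contact force between the fingers and brush above 0.5 N), for 0.1 s.
3. first stroke up: the brush tip is at least 75 mm above the bore floor along the bore (z of brush in the frame of barrel above 0.095 m), for 0.1 s.
4. second stroke down: the gripper holds the brush and its tip is within 20 mm of the centre of the bore floor (all of step 2), for 0.1 s.
5. second stroke up: the brush tip is at least 75 mm above the bore floor along the bore (z of brush in the frame of barrel above 0.095 m), for 0.1 s.
6. third stroke down: the gripper holds the brush and its tip is within 20 mm of the centre of the bore floor (all of step 4), for 0.1 s.
7. third stroke up: the brush tip is at least 75 mm above the bore floor along the bore (z of brush in the frame of barrel above 0.095 m), for 0.1 s.
At the end, for the whole second after the job is handed in: The clamp knob stays beyond 1.0 rad; the brush stands at rest in its holder, released: tip within 20 mm of the holder's axis and no more than 25 mm above the worktop, leaning less than 0.35 rad (value of joint clamp_knob above 1 rad and horizontal distance between brush and holder_floor below 0.02 m and z of brush in the frame of holder below 0.025 m and angle between brush's own z axis and vertical below 0.35 rad and linear speed of brush below 0.02 m/s); the robot touches nothing.
It fails at once if the spray can is pushed more than 30 mm from its place or tipped over (distance of aerosol from where it was at the start of the episode above 0.03 m or angle between aerosol's own z axis and vertical above 0.5 rad).
It fails at once if the oil can is pushed more than 30 mm from its place or tipped over (distance of oil_can from where it was at the start of the episode above 0.03 m or angle between oil_can's own z axis and vertical above 0.5 rad).
It fails at once if the bolt jar is pushed more than 30 mm from its place or tipped over (distance of bolt_jar from where it was at the start of the episode above 0.03 m or angle between bolt_jar's own z axis and vertical above 0.5 rad).
It fails at once if the piston is pushed more than 30 mm from its place or tipped over (distance of piston from where it was at the start of the episode above 0.03 m or angle between piston's own z axis and vertical above 0.5 rad).
It also fails if it takes over 72 s, if anything falls off the work surface, if the arm or the gripper's body presses on something with over 40 N, if the wrist force passes 120 N, or if a joint passes its speed limit or range.

## Working session

There is one attempt and no reset: what is moved stays moved. The work goes in short steps, each a Python script; the robot and the scene stay as the last script left them, time stands still between calls to the robot, and variables do not carry over. Pictures are saved under pics/ and viewed, at most 10 in all, crops included, and the job is handed in when it is done.

```bash
ls; mkdir -p pics
python3 - <<'E'
from cell import env, eyes, kin
import cv2,numpy as np
for n in ("scene","side"):
    im=eyes.camera(n); cv2.imwrite(f"pics/{n}0.png",cv2.resize(im,(800,600),interpolation=cv2.INTER_CUBIC)); cv2.imwrite(f"pics/{n}_raw.png",im)
    print(n,eyes.calibration(n))
print(env.get_time(),env.get_orientation())
E
```

```text
cell.py
pics
scene {'fx': 440.779307729454, 'fy': 440.779307729454, 'cx': 253.1728544473675, 'cy': 188.22057970422864, 'k1': 0.055688102019214376, 'rvec': array([ 0.81889397, -2.38571534,  1.25828487]), 'tvec': array([0.4675817 , 0.25717109, 1.10983391])}
side {'fx': 369.99279728566955, 'fy': 369.99279728566955, 'cx': 254.2264669569265, 'cy': 196.15641132328145, 'k1': -0.12313522231493568, 'rvec': array([ 0.39946317, -2.52873786,  1.53595678]), 'tvec': array([0.52976034, 0.1402852 , 1.25353339])}
0.1 [-7.90269174e-04  9.88488071e-01  1.51296652e-01 -1.81347325e-04]
```

View pics/scene0.png

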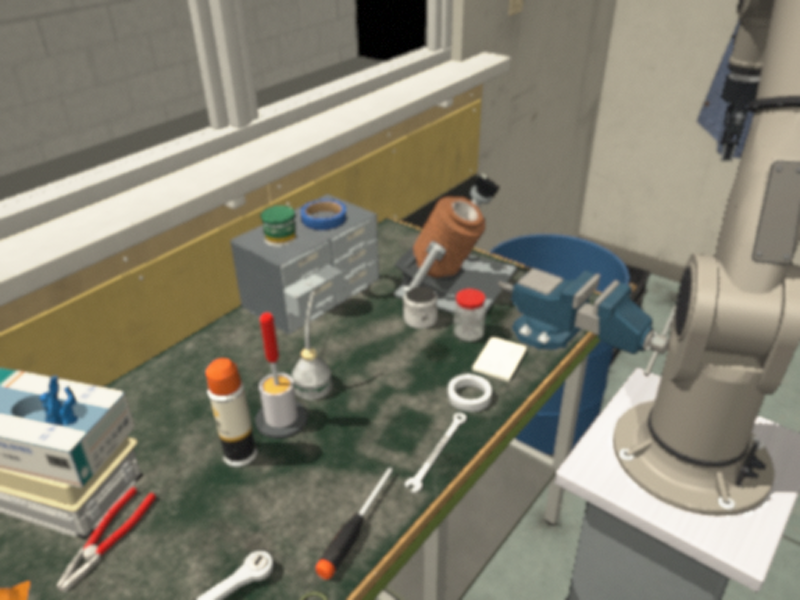

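View pics/side0.png

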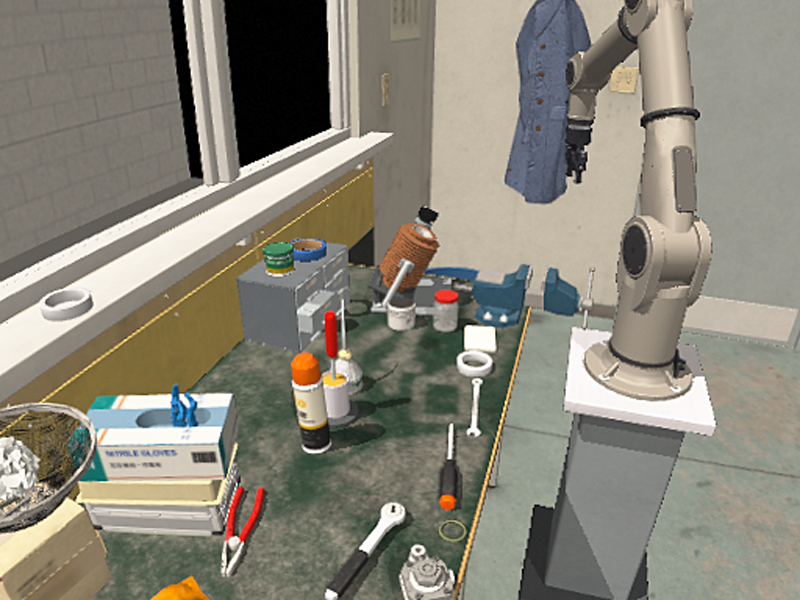

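Scene: red handle top (267,315), holder rim (278,380), barrel mouth (466,210), knob (486,188). Side: handle top (330,314), rim (336,382), mouth (425,230), knob (428,214). The jar and piston are on the robot side of the stand. Next I'll triangulate these roughly and aim the wrist camera.

```bash
cat > h.py <<'E'
import cv2,numpy as np
from scipy.spatial.transform import Rotation as R
def quat(M): q=R.from_matrix(M).as_quat(); return np.array([q[3],*q[:3]])
def mat(q): return R.from_quat([q[1],q[2],q[3],q[0]]).as_matrix()
def ray(c,uv):
    K=np.array([[c['fx'],0,c['cx']],[0,c['fy'],c['cy']],[0,0,1]])
    p=cv2.undistortPoints(np.array([[uv]],float),K,np.array([c['k1'],0,0,0.]))[0,0]
    M=cv2.Rodrigues(c['rvec'])[0]; d=M.T@np.array([*p,1]); return -M.T@c['tvec'].ravel(),d/np.linalg.norm(d)
def proj(c,P):
    K=np.array([[c['fx'],0,c['cx']],[0,c['fy'],c['cy']],[0,0,1]])
    return cv2.projectPoints(np.atleast_2d(np.asarray(P,float)),c['rvec'],c['tvec'],K,np.array([c['k1'],0,0,0.]))[0][:,0]
def tri(rays):
    A=np.zeros((3,3));b=np.zeros(3)
    for o,d in rays:
        Q=np.eye(3)-np.outer(d,d);A+=Q;b+=Q@o
    x=np.linalg.solve(A,b); return x,[round(1000*np.linalg.norm((np.eye(3)-np.outer(d,d))@(x-o)),1) for o,d in rays]
def onz(r,z): o,d=r; return o+d*(z-o[2])/d[2]
E
python3 - <<'E'
from cell import env, eyes, kin
from h import *
C={n:eyes.calibration(n) for n in("scene","side","wrist")}
f=lambda u:((u[0]+.5)*.64-.5,(u[1]+.5)*.64-.5)
for n,a,b in[("handle top",(267,315),(330,314)),("rim",(278,380),(336,382)),("mouth",(466,210),(425,230)),("knob",(486,188),(428,214)),("jarlid",(470,297),(446,296)),("piston",(421,293),(401,307)),("canTop",(223,362),(305,354)),("spout",(311,293),(343,303))]:
    print(n,*tri([ray(C["scene"],f(a)),ray(C["side"],f(b))]))
for n in C: print(n,ray(C[n],(256,192)))
c=C["wrist"];print(c);T=mat(env.get_orientation());p=env.get_tcp_pos()
M=cv2.Rodrigues(c['rvec'])[0];print("cam in tcp",T.T@(-M.T@c['tvec'].ravel()-p),T.T@M.T)
E
```

```text
handle top [0.57340109 0.3426508  0.22122084] [np.float64(2.0), np.float64(2.0)]
rim [0.5726942  0.33974821 0.08046276] [np.float64(7.5), np.float64(7.5)]
mouth [ 0.53563174 -0.15356267  0.21035677] [np.float64(1.2), np.float64(1.2)]
knob [ 0.55464945 -0.25576146  0.21582843] [np.float64(0.9), np.float64(0.9)]
jarlid [ 0.4531488  -0.05276855  0.08889848] [np.float64(2.0), np.float64(2.0)]
piston [ 0.56689984 -0.05004243  0.04739276] [np.float64(7.3), np.float64(7.3)]
canTop [0.58044611 0.43102851 0.18632867] [np.float64(1.0), np.float64(1.0)]
spout [0.60261373 0.21967671 0.18112194] [np.float64(4.6), np.float64(4.6)]
scene (array([-0.12508602,  0.8898521 ,  0.84203185]), array([ 0.51321676, -0.64405563, -0.56727498]))
side (array([0.18827033, 1.15999528, 0.70045496]), array([ 0.26555387, -0.85174486, -0.4516767 ]))
wrist (array([ 0.27683562, -0.61986709,  0.37423613]), array([-0.31134725, -0.08793708, -0.94621877]))
{'fx': 301.5091147902425, 'fy': 301.5091147902425, 'cx': 258.3098161774478, 'cy': 186.38527553424512, 'k1': -0.07395008756074901, 'rvec': array([-2.32160657,  1.70427639,  0.26898167]), 'tvec': array([-0.67366278, -0.03996908,  0.38145352])}
cam in tcp [ 0.07874509 -0.00041692 -0.13280583] [[ 2.78047133e-04 -9.52155128e-01 -3.05615012e-01]
 [ 9.99999954e-01  3.02200722e-04 -3.17224145e-05]
 [ 1.22561737e-04 -3.05614990e-01  9.52155168e-01]]
```

```bash
cat >> h.py <<'E'
CT=np.array([0.07874509,-0.00041692,-0.13280583])
CR=np.array([[0,-.952155,-.305615],[1,0,0],[0,-.305615,.952155]])
def look(env,P,d,D):
    """TCP pose for the wrist camera to look at P along d from distance D; roll nearest in joints"""
    d=np.array(d,float);d/=np.linalg.norm(d);best=None
    for a in np.arange(0,2*np.pi,np.pi/8):
        x=np.cross(d,[0.3,.2,1.]);x/=np.linalg.norm(x);y=np.cross(d,x)
        X=np.cos(a)*x+np.sin(a)*y;M=np.c_[X,np.cross(d,X),d]
        T=M@CR.T;p=np.array(P)-D*d-T@CT
        q=kin.inverse_kinematics(p,quat(T))
        if q is None: continue
        c=np.abs(np.array(q)-env.get_qpos()).max()
        if best is None or c<best[0]: best=(c,p,T)
    return best
E
python3 - <<'E'
from cell import env, eyes, kin
from h import *
import json
ax=np.array([-.428,-.078,.9]);sy=np.array([-.18,.98,0])
mid=np.array([.545,-.2,.215])
def shot(n,P,d,D):
    b=look(env,P,d,D)
    if b is None: print(n,"no ik");return
    try: env.reach(b[1],quat(b[2]))
    except env.PlanningError as e: print(n,e);return
    env.dwell(.3)
    c=eyes.calibration("wrist");im=eyes.camera("wrist");cv2.imwrite(f"pics/{n}.png",im)
    json.dump({k:np.asarray(v).tolist() for k,v in c.items()},open(f"pics/{n}.json","w"))
    print(n,env.get_time(),b[0],env.get_tcp_pos())
shot("wA",mid,-ax+.3*sy,.27)
shot("wB",mid,-ax-.3*sy,.27)
br=np.array([.573,.341,.15])
shot("wC",br,[.5,.2,-.75],.30)
shot("wD",br,[.5,-.3,-.75],.30)
ims=[cv2.imread(f"pics/w{k}.png") for k in "ABCD"]
for n,a,b in(("AB",0,1),("CD",2,3)):
    if ims[a] is not None and ims[b] is not None: cv2.imwrite(f"pics/w{n}.png",cv2.resize(np.vstack([ims[a][:,:],ims[b]]),None,fx=.78,fy=.78))
E
```

```text
wA 2.1667 0.704734970867027 [ 0.48976143 -0.27028421  0.30152253]
wB 3.05 0.3949348495080559 [ 0.48838504 -0.20990512  0.32466874]
wC 5.175 0.7526077490877288 [0.50748272 0.27750418 0.2733943 ]
wD 6.6333 1.012533194951029 [0.51861731 0.37436975 0.28916375]
```

```bash
python3 -c "
import cv2
for k in 'ABCD': cv2.imwrite(f'pics/w{k}b.png',cv2.resize(cv2.imread(f'pics/w{k}.png'),(800,600),interpolation=cv2.INTER_CUBIC))"
```

```text
(no output)
```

View pics/wAb.png

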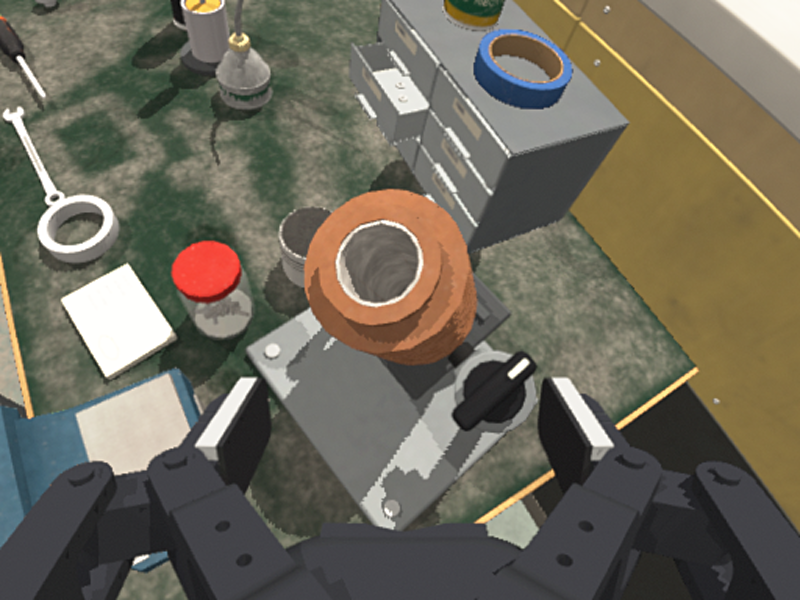

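View pics/wBb.png

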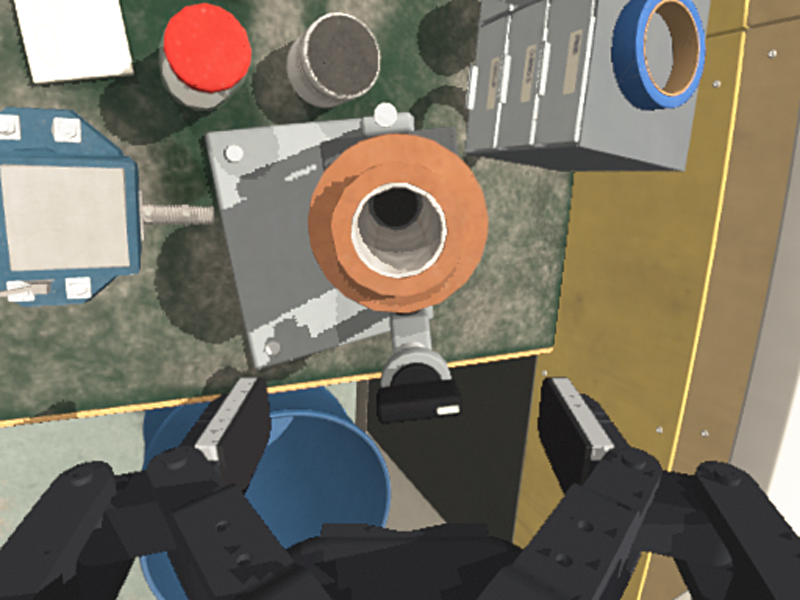

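View pics/wCb.png

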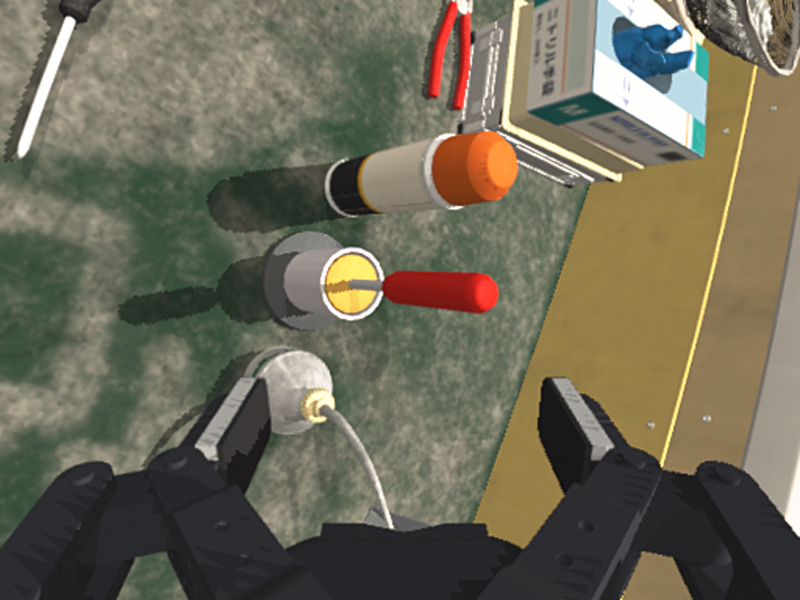

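View pics/wDb.png

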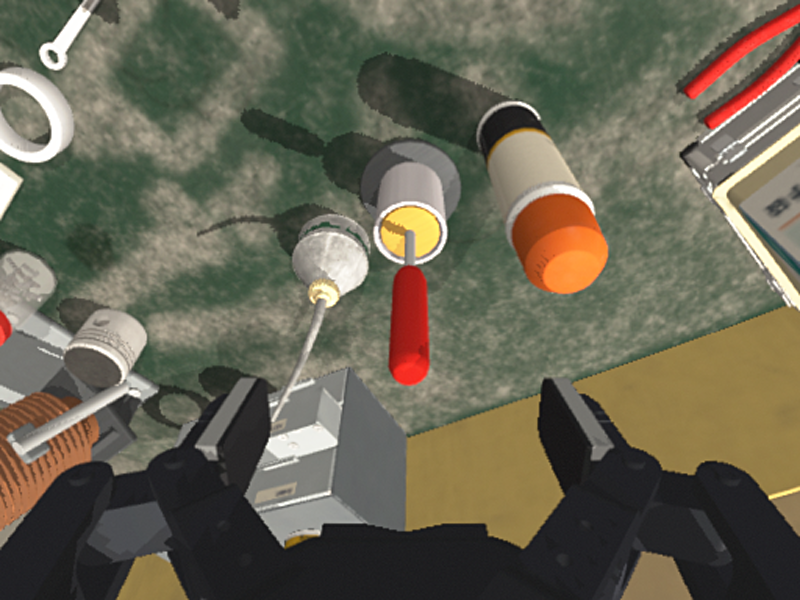

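A: bore rim centre (381,264), knob bar ends (458,418)–(535,362), white mark near its right end. B: rim centre (399,231), bar x 378–460, y 372–422. C and D: handle end (485,293)/(409,369), holder rim centre (351.5,284.5)/(410.5,232), and the brush stands nearly upright. Next is an enlarged crop of the knob.

Run:
```python
from h import *
import json
L=lambda n:{k:np.array(v) if isinstance(v,list) else v for k,v in json.load(open(f"pics/{n}.json")).items()}
f=lambda u:((u[0]+.5)*.64-.5,(u[1]+.5)*.64-.5)
for n,p,a,q,b in[("mouth","wA",(381,264),"wB",(399,231)),("handle top","wC",(485,293),"wD",(409,369)),("handle low","wC",(386,286),"wD",(409,268)),("rim","wC",(351.5,284.5),"wD",(410.5,232))]:
    print(n,*tri([ray(L(p),f(a)),ray(L(q),f(b))]))
# mouth normal & radius check: rim points projected on mouth plane candidates
a=cv2.imread("pics/wA.png")[220:280,280:350];b=cv2.imread("pics/wB.png")[225:285,235:305]
cv2.imwrite("pics/knob.png",np.hstack([cv2.resize(x,None,fx=5.7,fy=5.7,interpolation=cv2.INTER_CUBIC) for x in(a,b)]))
```

```text
mouth [ 0.55042513 -0.16806597  0.19595587] [np.float64(0.1), np.float64(0.1)]
handle top [0.57461097 0.34464928 0.21986247] [np.float64(0.8), np.float64(0.8)]
handle low [0.57421595 0.34411765 0.12820138] [np.float64(0.3), np.float64(0.3)]
rim [0.57612602 0.34396433 0.07805976] [np.float64(0.1), np.float64(0.1)]
```

View pics/knob.png

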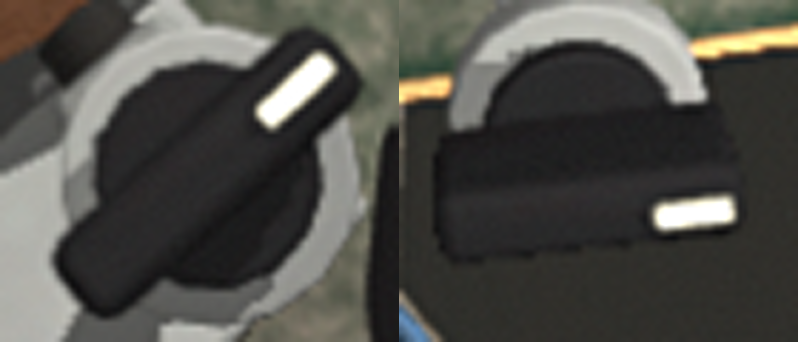

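The crop shows the bar's top face. Its ends are at (83,288)–(338,52) on the left and (41,228)–(341,207) on the right, with the white mark at (296,90) and (297,213).

Run:
```python
from h import *
import json
L=lambda n:{k:np.array(v) if isinstance(v,list) else v for k,v in json.load(open(f"pics/{n}.json")).items()}
A,B=L("wA"),L("wB")
g=lambda u,o:((u[0]+.5)/5.7-.5+o[0],(u[1]+.5)/5.7-.5+o[1])
P={}
for n,a,b in[("mark",(296,90),(297,213)),("left",(83,288),(41,228)),("right",(338,52),(341,207)),("mid",(208,172),(191,217))]:
    P[n],e=tri([ray(A,g(a,(280,220))),ray(B,g(b,(235,225)))]);print(n,P[n],e)
d=P["right"]-P["left"];print(np.linalg.norm(d),d/np.linalg.norm(d))
# fit stand yaw psi + mouth position from mouth rim extents and knob, using axis geometry
from scipy.optimize import least_squares
f=lambda u:((u[0]+.5)*.64-.5,(u[1]+.5)*.64-.5)
m0=np.array([.5504,-.1681,.196])
def geo(p):
    m=p[:3];y=np.array([-np.sin(p[3]),np.cos(p[3]),0]);x=np.array([np.cos(p[3]),np.sin(p[3]),0])
    z=np.array([0,0,1])*np.cos(.45)-x*np.sin(.45); return m,y,z
def res(p):
    m,y,z=geo(p);r=[];xx=np.cross(y,z);t=np.linspace(0,2*np.pi,200)
    ring=m+p[4]*(np.outer(np.cos(t),xx)+np.outer(np.sin(t),y))
    for c,box in((A,(336,426,222,306)),(B,(352,446,184,278))):
        uv=(proj(c,ring)+.5)/.64-.5
        r+=[uv[:,0].min()-box[0],uv[:,0].max()-box[1],uv[:,1].min()-box[2],uv[:,1].max()-box[3]]
    k=m-.105*y+.026*z   # centre of bar top
    r+=list((proj(A,k)[0]-g((208,172),(280,220)))/.64)+list((proj(B,k)[0]-g((191,217),(235,225)))/.64)
    return r
s=least_squares(res,[*m0,.18,.028]);m,y,z=geo(s.x)
print(s.x,np.round(s.fun,1));print("axis",z,"knob top",m-.105*y+.026*z,"y",y,"barX dot",np.cross(y,z)@d/np.linalg.norm(d),y@d/np.linalg.norm(d),z@d)
# height check: mouth height of the barrel
```

```text
mark [ 0.57019591 -0.27049118  0.23287399] [np.float64(0.2), np.float64(0.2)]
left [ 0.53574285 -0.27755936  0.20971436] [np.float64(0.5), np.float64(0.5)]
right [ 0.57703346 -0.26921964  0.2359885 ] [np.float64(0.1), np.float64(0.1)]
mid [ 0.55641957 -0.27330256  0.2227957 ] [np.float64(0.1), np.float64(0.1)]
0.04964671467382636 [0.83168879 0.16798138 0.52922208]
[ 0.549263   -0.16838418  0.19848996  0.1797142   0.02813061] [ 1.3 -1.9 -1.1  0.9 -0.2  0.7 -0.4 -0.2  0.5  0.9  0.1 -0.1]
axis [-0.42796034 -0.07774939  0.9004471 ] knob top [ 0.55690461 -0.27371462  0.22190158] y [-0.17874838  0.98389482  0.        ] barX dot 0.994061275143654 0.01661297857088537 0.005339316675505942
```

The geometry fits well: stand yaw is 0.18, the mouth is at (0.549,-0.168,0.198) and the knob bar lies along the stand's x. Next I'll turn the knob.

```bash
cat >> h.py <<'E'
PSI=.1797;MOUTH=np.array([.5493,-.1684,.1985])
SY=np.array([-np.sin(PSI),np.cos(PSI),0]);SX=np.array([np.cos(PSI),np.sin(PSI),0])
AX=np.array([0,0,1])*np.cos(.45)-SX*np.sin(.45);BX=np.cross(SY,AX)
KTOP=np.array([.5568,-.2736,.2222])
def tool(z,y):
    z=z/np.linalg.norm(z);y=y-z*(y@z);y/=np.linalg.norm(y);return np.c_[np.cross(y,z),y,z]
E
python3 - <<'E'
from cell import env, eyes, kin
from h import *
rot=lambda a:R.from_rotvec(-a*AX).as_matrix()
pre=KTOP+.07*AX;g=KTOP-.012*AX
best=None
for s in(1,-1):
    T=tool(-AX,s*SY);qs=[kin.inverse_kinematics(pre,quat(T)),kin.inverse_kinematics(g,quat(rot(1.35)@T))]
    print(s,[None if q is None else np.round(q,2) for q in qs])
    if all(q is not None for q in qs):
        c=abs(qs[0][6]-qs[1][6])+abs(np.array(qs[0])-env.get_qpos()).max()
        if best is None or c<best[0]: best=(c,s,T)
T=best[2]
env.movel(env.get_tcp_pos()+[-.02,0,.06],.2)
env.grip(.042,40)
env.reach(pre,quat(T));print("pre",env.get_time(),env.get_qpos().round(2))
print("hit",env.movel(g,.08,stop_force=12),env.get_tcp_pos()-g)
env.grip(0.0,50);print("open",env.get_opening(),env.get_gripper_force())
for a in np.arange(.15,1.36,.15):
    env.movel(g,.1,rot=quat(rot(a)@T))
    print(round(a,2),round(env.get_time(),2),(env.get_torque()).round(2),env.get_force().round(1))
env.dwell(.3)
env.grip(.05);env.dwell(.2)
env.movel(g+.1*AX,.15)
c=eyes.calibration("wrist");im=eyes.camera("wrist");cv2.imwrite("pics/knob2.png",im)
print(env.get_time(),proj(c,KTOP),env.get_qpos().round(2))
E
```

```text
1 [array([-0.32,  0.25,  1.02,  2.01, -0.77,  0.83,  2.89]), array([ 0.18,  0.31,  0.37,  2.01, -0.73,  0.61,  1.47])]
-1 [array([ 0.25,  0.17,  0.32,  1.98, -0.54,  0.73, -0.48]), array([-0.03,  0.34,  0.64,  2.02, -0.87,  0.67, -1.55])]
pre 9.95 [ 0.16  0.17  0.43  1.98 -0.56  0.74 -0.45]
hit False [ 7.71370016e-05 -3.87467052e-04  6.05349959e-04]
open 0.013606785071463894 49.14761424064636
0.15 11.78 [0.15 0.69 0.31] [-3.5  0.5  4.8]
0.3 12.08 [0.02 0.73 0.28] [-3.5  1.   5.5]
0.45 12.38 [-0.02  0.7   0.18] [-3.9  0.9  6.7]
0.6 12.68 [-0.12  0.78  0.03] [-4.4 -0.1  5.2]
0.75 12.98 [-0.21  0.88 -0.11] [-5.1 -0.2  5.1]
0.9 13.28 [-0.18  0.97 -0.23] [-4.6  0.2  4.8]
1.05 13.58 [-0.29  1.05 -0.31] [-4.6 -0.8  4.5]
1.2 13.88 [-0.26  1.11 -0.34] [-5.6 -0.8  4.9]
1.35 14.18 [-0.36  1.18 -0.3 ] [-4.9 -1.7  5.9]
15.9917 [[259.44954262 194.58485293]] [-0.13  0.16  0.76  1.99 -0.61  0.8  -1.75]
```

Run:
```python
from cell import env, eyes, kin
from h import *
import cv2
im=cv2.imread("pics/knob2.png");cv2.imwrite("pics/knob2b.png",cv2.resize(im[60:330],(768,405)))
c=eyes.calibration("wrist")
for a in(0,1.35): 
    d=R.from_rotvec(-a*AX).as_matrix()@BX;print(a,proj(c,[KTOP-.026*d,KTOP+.026*d]))
```

```text
0 [[291.71453071 201.42034297]
 [226.10040159 187.49473227]]
1.35 [[259.11409964 225.16180663]
 [259.20648018 161.65335633]]
```

View pics/knob2b.png

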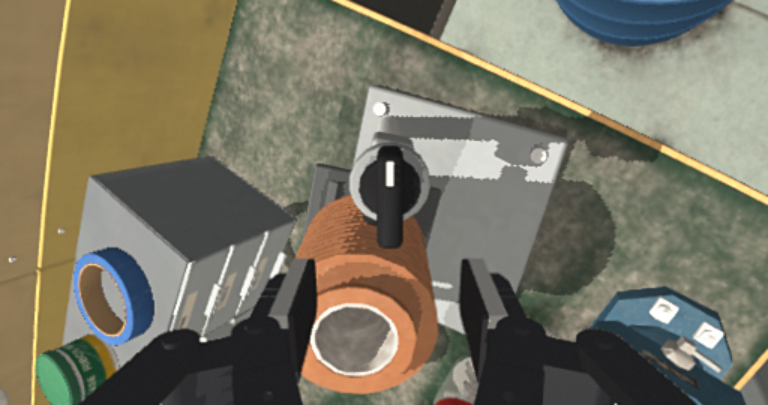

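The bar points along the image vertical, exactly the 1.35 rad prediction, so the knob is clamped. Next is the brush.

Run:
```python
from cell import env, eyes, kin
from h import *
FL=MOUTH-.148*AX;B=np.array([.5745,.3445,.190])
up=B+[0,0,.26];T0={};best=None
for s in(1,-1):
    D=tool(np.array([0,0,-1.]),s*SX);Ti=tool(-AX,s*BX)
    qs=[kin.inverse_kinematics(p,quat(M)) for p,M in((B,D),(up,D),(FL+.30*AX,Ti),(FL+.182*AX,Ti))]
    print(s,[None if q is None else np.round(q,2) for q in qs])
    if all(q is not None for q in qs):
        c=max(abs(q[6]) for q in qs)
        if best is None or c<best[0]: best=(c,s,D,Ti)
_,s,D,Ti=best;open("sign","w").write(str(s))
env.movel(env.get_tcp_pos()+.08*AX,.2)
env.reach(B+[0,0,.12],quat(D));env.grip(.05,80)
print("hit",env.movel(B,.1,stop_force=10),env.get_time())
env.grip(0,80);env.dwell(.2);print(env.get_opening(),env.get_gripper_force(),env.get_force().round(2))
env.movel(up,.15);print(env.get_time(),env.get_opening(),env.get_force().round(2),env.get_qpos().round(2))
im=eyes.camera("side");cv2.imwrite("pics/held_side.png",im);cv2.imwrite("pics/held_scene.png",eyes.camera("scene"))
print(proj(eyes.calibration("side"),[up-[0,0,.178],up]),proj(eyes.calibration("scene"),[up-[0,0,.178],up]))
```

```text
1 [array([-0.73,  0.52,  0.14,  1.63, -0.08,  1.  , -0.39]), array([-0.85,  0.37,  0.33,  1.28, -0.12,  1.51, -0.36]), array([-0.16, -0.09,  0.51,  2.1 , -0.27,  0.75,  0.7 ]), array([ 0.06,  0.15,  0.28,  2.14, -0.54,  0.52,  0.94])]
-1 [array([-1.36,  0.9 ,  1.27,  1.67, -0.9 ,  1.27, -2.86]), array([ 0.04,  0.6 , -1.19,  1.2 ,  0.55,  1.67,  2.31]), array([-0.4 , -0.13,  0.73,  2.11, -0.2 ,  0.74, -2.5 ]), array([-0.31,  0.17,  0.7 ,  2.16, -0.68,  0.55, -2.06])]
hit False 20.3833
0.020219873263070925 78.64223409444094 [-0.88 -0.31  6.07]
22.8417 0.019910326086541565 [-1.12  0.64 -1.37] [-0.87  0.38  0.36  1.28 -0.13  1.51 -0.35]
[[209.11351441 183.6810974 ]
 [205.68315705 118.83701538]] [[167.43886374 184.85761475]
 [156.7706544  114.72509481]]
```

Run:
```python
from cell import env, eyes, kin
from h import *
FL=MOUTH-.148*AX;s=int(open("sign").read());Ti=tool(-AX,s*BX)
env.movel(FL+.38*AX,.25,rot=quat(Ti))
env.movel(FL+(.178+.165)*AX,.15);env.dwell(.3)
print(env.get_time(),env.get_opening(),env.get_force().round(2),env.get_torque().round(2))
o=[]
for n in("scene","side"):
    im=eyes.camera(n);c=eyes.calibration(n)
    t,h,m=proj(c,[FL+.165*AX,FL+(.165+.21)*AX,MOUTH]);print(n,t,h,m)
    x,y=(t-[40,60]).astype(int);k=cv2.resize(im[y:y+100,x:x+90],None,fx=4.4,fy=4.4,interpolation=cv2.INTER_CUBIC)
    for p in(t,h,m): cv2.drawMarker(k,tuple(int(v) for v in (p-[x,y]+.5)*4.4),(255,255,0),0,12,1)
    o.append(k)
cv2.imwrite("pics/pre.png",np.hstack(o))
```

```text
25.9833 0.0197814377652151 [ 0.2  -0.31 -0.55] [-0.11  0.6  -0.02]
scene [299.38097618 131.11736122] [332.61410015  76.56785595] [297.00101934 135.02550677]
side [271.22889505 144.4013745 ] [297.20487608  97.09507556] [269.25852611 147.99440553]
```

View pics/pre.png

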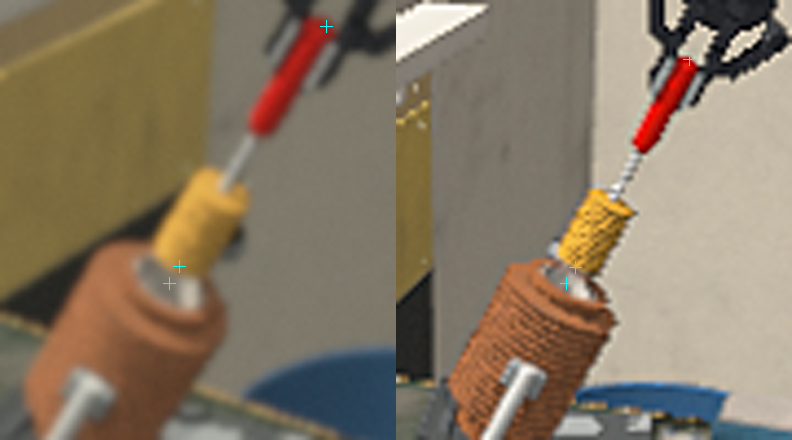

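The bristle head sits right on the bore's axis, with its tip at the marks just above the mouth. Now inserting, with a force stop.

Run:
```python
from cell import env, eyes, kin
from h import *
FL=MOUTH-.148*AX
P=lambda d:FL+(.178+d)*AX
st=lambda n:print(n,round(env.get_time(),2),round(((env.get_tcp_pos()-FL)@AX-.178)*1000,1),env.get_force().round(1),env.get_opening(),round(env.get_gripper_force(),1),flush=True)
h=env.movel(P(.10),.08,stop_force=12);st(("in",h))
if not h:
    h=env.movel(P(.005),.08,stop_force=15);st(("down1",h))
```

```text
('in', False) 27.05 100.2 [ 0.4  0.1 -1.3] 0.02019755109451699 78.2
('down1', False) 28.39 5.4 [ 0.2 -0.  -0.9] 0.019984540113528772 78.2
```

Run:
```python
from cell import env, eyes, kin
from h import *
FL=MOUTH-.148*AX
P=lambda d:FL+(.178+d)*AX
st=lambda n:print(n,round(env.get_time(),2),round(((env.get_tcp_pos()-FL)@AX-.178)*1000,1),env.get_force().round(1),env.get_opening(),round(env.get_gripper_force(),1),flush=True)
h=env.movel(P(-.008),.03,stop_force=6);env.dwell(.25);st(("bottom",h))
b=(env.get_tcp_pos()-FL)@AX-.178
for i in(2,3,4):
    env.movel(P(b+.082),.1);env.dwell(.25);st("up")
    if i<4: h=env.movel(P(b+.003),.1,stop_force=15);env.dwell(.25);st(("down",h))
```

```text
('bottom', True) 28.91 2.2 [-3.5  0.9  6.3] 0.020088359590498678 79.1
up 30.13 83.9 [-0.4 -0.5 -1.1] 0.02003951551280703 78.2
('down', False) 31.54 5.5 [-0.4  0.7 -1.2] 0.01996937541484566 78.2
up 33.03 84.0 [-0.2 -0.5 -0.6] 0.019705136972865356 78.2
('down', False) 34.73 5.4 [ 0.2  0.6 -1.4] 0.020020090214108877 78.3
up 36.23 84.0 [ 0.3 -0.1 -1.2] 0.020037537062977652 78.3
```

Three strokes are done, with floor contact where predicted. Now returning the brush.

Run:
```python
from cell import env, eyes, kin
from h import *
FL=MOUTH-.148*AX;B=np.array([.575,.3443,.190]);s=int(open("sign").read());D=tool(np.array([0,0,-1.]),s*SX)
env.movel(FL+.38*AX,.2)
env.movel(B+[0,0,.26],.25,rot=quat(D))
env.movel(B+[0,0,.10],.15);env.dwell(.2)
print(env.get_time(),env.get_force().round(1))
h=env.movel(B+[0,0,.015],.08,stop_force=10);print(h,env.get_tcp_pos()-B,env.get_force().round(1))
if not h:
    h=env.movel(B-[0,0,.002],.03,stop_force=5);print(h,env.get_tcp_pos()-B,env.get_force().round(1))
    env.grip(.05);env.dwell(.4)
    env.movel(B+[0,0,.15],.12);env.dwell(.5);print(env.get_time(),env.get_force().round(1))
    o=[]
    for n in("scene","side"):
        c=eyes.calibration(n);x,y=(proj(c,B)[0]-[60,70]).astype(int);x=max(x,0)
        o.append(cv2.resize(eyes.camera(n)[y:y+150,x:x+130],None,fx=3,fy=3,interpolation=cv2.INTER_CUBIC))
    cv2.imwrite("pics/end.png",np.hstack(o))
```

```text
40.7333 [ 0.6 -0.1 -1.3]
False [0.00041414 0.00024911 0.01571999] [ 0.3  0.4 -1.7]
True [6.66341269e-05 9.08374275e-05 7.68556081e-04] [-0.9  0.7  4.1]
45.1333 [ 0.6  0.2 -0. ]
```

View pics/end.png

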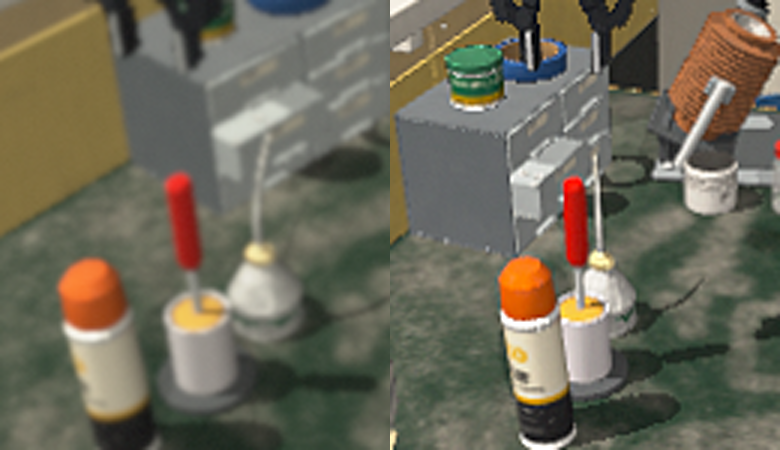

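The brush stands upright in its holder, the gripper is clear of it, and both cans are in place.

```bash
python3 -c "
from cell import env, eyes, kin
print(env.job_done())"
```

```text
the job is handed in; nothing more can be done
None
```

I handed the job in at about 45 s: knob turned to its stop, three full strokes made, brush standing released in its holder, and no bystander touched that I could see (no verdict came back).

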